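# Comb the pencils into the grooved tray

## Task

Take the rake from its stand and comb the grooved tray with it, away from you: set its runners on the side rails at the front end and draw it to the back end with the runners pressed on the rails all the way, lightly (a few newtons, never hard), so that all three pencils drop fully into grooves. Move the pencils only with the rake, never with the gripper, then hang the rake back on its stand as it was, and leave the other things alone.

Things in the scene. Friction and masses are not known exactly. Their poses are not given: they have to be found in the camera images.
- tray: Fixed wooden tray, 170 (x) x 172 (y) x 23 mm. Origin: centre of its underside, on the table. +x points to its back end (away from the robot). Two darker side rails, 14 mm wide, centred at y = -79 and +79 mm, run along x over the whole length; their smooth tops are 23 mm above the origin. The grooves lie between them, across the tray
- tray_grooves (a point): Centre of the tray's grooved part, at ridge height, 15 mm above the tray's origin. Six grooves run along the tray's y, 10 mm wide, 9 mm deep (floor at z = 6 mm), at x = -40, -24, -8, 8, 24, 40 mm, round-topped ridges between them. A pencil lying down in a groove is wholly below the ridges. Flat aprons at ridge height at both ends, |x| from 51 to 85 mm
- tray_front (a point): Start of the stroke: on the tray's centre line at x = -70 mm, at the height of the rails' tops (23 mm); the rake's axis goes above it, rake y along tray y
- tray_back (a point): End of the stroke, beyond the last groove: on the tray's centre line at x = +56 mm, at the height of the rails' tops (23 mm)
- stand: Fixed dark wooden stand of the rake. Origin: centre of its underside, on the table. Two posts at x = -34 and +34 mm (14 x 34 mm, tops at z = 70 mm), low lips outside them (inner faces at x = -47 and +47 mm, tops at z = 78 mm). The rake's collar bar lies on the posts between the lips; its head hangs freely in the 54 mm gap between the posts
- rake: The rake, 0.23 kg, hanging upright on the stand: origin 70 mm above the stand's, same yaw. Origin: centre of the underside of its black collar bar (86 mm along x, 22 along y, 12 high). Wooden handle above, 30 (x) x 24 (y) mm, up to z = 96 mm; blue head bar below, 168 mm along y, 12 along x
- rake_foot (a point): NOMINAL height of the undersides of the runners, on the rake's axis 40 mm below its origin. The head is clamped up to 5 mm higher or lower than this, differently each run and not measured: feel for it (it stays put in use). The head springs up by at most 9 mm, 4 N per mm. On the rails 1 N is the least that counts as pressed; over 14 N is hard; 5 N is good
- rake_grip (a point): Where to grip the handle: on the rake's axis, 64 mm above its origin; close the fingers along the rake's y (24 mm). Below: the head carries a black runner at each end (y = -78.5 and +78.5 mm, 44 mm along x, 11 wide) and eleven steel tines between, 5 mm thick, 12.2 mm pitch, 6 mm longer than the runners: they pass 2 mm above the ridges when the runners are on the rails
- pencil_1: Orange wooden pencil, 116 mm long along its y axis, 7 mm thick; it lies askew on the ridges of the tray at the start. Origin on its surface under the middle; it may roll
- pencil_2: Orange wooden pencil, 110 mm long along its y axis, 7 mm thick; askew on the ridges. Origin on its surface under the middle
- pencil_3: Orange wooden pencil, 134 mm long along its y axis, 7 mm thick; askew on the ridges. Origin on its surface under the middle
- pencil_1_mid (a point): Point on the axis of pencil_1, at the middle of its length
- pencil_2_mid (a point): Point on the axis of pencil_2, at the middle of its length
- pencil_3_mid (a point): Point on the axis of pencil_3, at the middle of its length
- thread_cone: Bystander: cone of gold thread, 62 mm across, 150 mm tall, standing; origin at the centre of its underside
- yellow_roll: Bystander: small roll of yellow tape lying flat, 41 mm across, 15 mm high; origin at the centre of its underside

How it is judged (in metres and radians):
On the way, in this order (a step that is already met when the one before it is completed fails the run):
1. the rake's runners are pressed on the tray's rails at the front end, before the grooves (contact force between rake and tray above 1 N and x of rake in the frame of tray below -0.05 m and contact force between the fingers and rake above 1 N), for 0.1 s.
2. the rake, still pressed on the rails, is at the middle of the tray (contact force between rake and tray above 1 N and x of rake in the frame of tray between -0.02 and 0.02 m), for 0.1 s.
3. the rake, still pressed on the rails, has come to the back end, beyond the last groove (contact force between rake and tray above 1 N and x of rake in the frame of tray above 0.045 m), for 0.1 s.
At the end, for the whole second after the job is handed in: Each pencil is at rest fully down in a groove (axis under 13 mm above the tray's underside, within 0.08 rad of the groove, its middle within 40 mm of the tray's centre line); the rake hangs at rest on its stand, within 6 mm of its place, upright within 0.1 rad, height within 4 mm (z of each of pencil_1_mid, pencil_2_mid, pencil_3_mid in the frame of tray below 0.013 m and x of pencil_1_mid in the frame of tray between -0.048 and 0.048 m and y of pencil_1_mid in the frame of tray between -0.04 and 0.04 m and angle between the y axis of each of pencil_1, pencil_2, pencil_3 and the y axis of tray, either way round below 0.08 rad and linear speed of each of pencil_1, pencil_2, pencil_3, rake below 0.02 m/s and x of pencil_2_mid in the frame of tray between -0.048 and 0.048 m and y of pencil_2_mid in the frame of tray between -0.04 and 0.04 m and x of pencil_3_mid in the frame of tray between -0.048 and 0.048 m and y of pencil_3_mid in the frame of tray between -0.04 and 0.04 m and horizontal distance between rake and stand below 0.006 m and angle between rake's own z axis and vertical below 0.1 rad and z of rake in the frame of stand between 0.066 and 0.074 m); the robot touches nothing.
It fails at once if the rake is pressed hard on the tray (more than 14 N) (contact force between rake and tray above 14 N).
It fails at once if the gripper touches a pencil (contact force between any of the fingers, the arm and pencil_1 above 0.2 N or contact force between any of the fingers, the arm and pencil_2 above 0.2 N or contact force between any of the fingers, the arm and pencil_3 above 0.2 N).
It fails at once if a bystander is moved by more than 15 mm (distance of any of thread_cone, yellow_roll from where it was at the start of the episode above 0.015 m).
It also fails if it takes over 61 s, if anything falls off the work surface, if the arm or the gripper's body presses on something with over 40 N, if the wrist force passes 120 N, or if a joint passes its speed limit or range.

## Robot

A 7-joint arm with a two-finger parallel gripper is mounted at the origin on a cart in front of the work surface, level with it; the furniture and walls round the work are solid. World frame = base frame: x ahead of the robot, y to its left, z up, the work surface at z = 0. Lengths are in mm, angles in rad, forces in N, time in s.
With the tool pointing down it reaches from about 425 to 975 mm from the base axis. Payload 16.7 kg.
Tool frame: the origin (TCP) lies at the very end of the fingers, on their centre line; the grasp point (between the pads) lies bot.grip_point_offset behind it (bot.grip_point_offset is the distance from the TCP to the grasp point, in mm); z points along the fingers, y is the line along which they close (so a half turn about z gives the same grasp; the last joint's range is limited). The gripper opens to 85 mm and grips with 20 to 120 N. Pads are 22 mm wide; open, the fingers measure 114 mm over their backs; the gripper's body (76 mm by 85 mm) begins 54 mm behind the grasp point. The pads swing forward as they close: fully open they stand 13 mm farther back than shut.
Start: joints at [-1.371, 0.426, 0.074, 1.606, -0.034, 1.111, -0.067], TCP at [230.698, 634.314, 231.302] pointing down, gripper open.
Joint ranges: [-2.85, 2.85], [-0.5, 2.14], [-1.23, 1.37], [0.21, 2.46], [-1.02, 4.16], [0.16, 2.05], [-2.73, 2.73]. Speed limits (rad/s): [1.89, 1.89, 2.39, 2.39, 3.01, 3.01, 3.01].

## Interface

Orientations are given as a 3x3 rotation matrix whose columns are the frame's x, y, z axes.
In Python, from workcell import bot gives the robot as it stands.
- The arm moves only by the tool apply_moves, never from a script. Its argument "moves" is a list of rows, each a list of 7 numbers: the turn, a rotation vector about the world's x, y, z in rad, then the shift along the world's x, y, z in m, then the closure, from 0 (fully open) to 1 (shut). A call has 1 to 12 rows; each row is the pose to reach, as a shift and turn from the pose commanded when the call began; what a row does not reach only later rows make up. A row lasts 1/10 s, in which the tool goes at most 50 mm and 8.59 degrees, less where a joint would pass 70% of its speed; a pose out of reach is approached as far as the arm can. A call with a gripper value outside its range is refused whole. The fingers move at their own pace and stop on an object; "grip_force" is the grip in N (left out, the last holds). Time passes only in rows, so rows that repeat a pose let the fingers close. It gives the time, the measured TCP pose, the force, the opening and the grip force at its end, in the units of the state.
- bot.state(): the state, without advancing time (a new reading comes with each control period).
- bot.grab_frame(name): name is "side" or "top"; returns a dict with "img" (480x640x3 uint8, blue, green, red), "range_z" (480x640 float32, mm along the optical axis (not along the pixel's ray), 0 where there is no reading), "K" (3x3 intrinsics, pixels), "k1" (the pictures are not rectified: a ray, as slopes to the right and down, at radius r is drawn at 1 + k1 r^2 times it, then the intrinsics apply), "rvec" (rotation vector, rad) and "tvec" (3), from world to camera coordinates, as OpenCV has them. Camera axes: x right, y down, z forward; pixel columns grow to the right and rows downward; lengths in mm; the calibration is good to about 2 mm. A picture is of the moment at which its call begins.
- bot.hand_in(): hands the job in; it is judged then, once.
The state is a dict: "time": time; "joints": joint angles; "joint_vel": joint speeds; "effort": joint torques, N m; "eef_pos": TCP position; "tool_rot": TCP orientation; "wrist_force": force on the tool from outside, world axes, zero at the start; "wrist_torque": the same for the moment, N m; "opening": opening from 0.0 (shut) to 1.0 (fully open); "gripper_force": force on a finger pad.
Only numpy, scipy, OpenCV 4.12 (cv2) and the standard library are available. Lean on these libraries where they do the work, as an engineer would, in place of code of your own. Each camera call takes 0.05 s, during which the arm holds its last target. There are 200 camera calls.

## Working session

There is one attempt and no reset: what is moved stays moved. The work goes in short steps, Python scripts to look and compute and a tool call to move; the robot and the scene stay as the last step left them, time stands still between calls to the robot, and variables do not carry over. Pictures are saved under pics/ and viewed, at most 10 in all, crops included, and the job is handed in when it is done.

Besides the shell and the picture viewer there is one more tool, called after "Call:" as a command line: name --pt "numbers of a row" for each row, then --argument value for the rest. apply_moves: Moves the arm, as the interface text tells. Its arguments: {"type":"object","properties":{"moves":{"type":"array"},"grip_force":{"type":"number"}},"required":["moves"]}

```bash
mkdir -p pics && cat > h.py <<'E'
import numpy as np, cv2
from workcell import bot
def cloud(f):
    K=f["K"];h,w=f["range_z"].shape
    u,v=np.meshgrid(np.arange(w),np.arange(h))
    d=np.stack([(u-K[0,2])/K[0,0],(v-K[1,2])/K[1,1]],-1).astype(float)
    s=d.copy()
    for _ in range(8): s=d/(1+f["k1"]*(s**2).sum(-1,keepdims=True))
    R=cv2.Rodrigues(np.array(f["rvec"],float))[0];t=np.array(f["tvec"],float).ravel()
    rays=np.dstack([s,np.ones((h,w))])
    P=(rays*f["range_z"][...,None]-t)@R
    return P,rays@R,-R.T@t   # points, ray dirs(world), cam centre
def onplane(rays,C,u,v,z):
    r=rays[int(round(v)),int(round(u))]; return C+r*(z-C[2])/r[2]
E
python3 - <<'E'
from h import *
print(bot.grip_point_offset,bot.state())
for n in("top","side"):
    f=bot.grab_frame(n);cv2.imwrite(f"pics/{n}0.png",f["img"]);np.savez(f"{n}0.npz",**f)
    print(n,f["K"],f["k1"],cloud(f)[2],(f["range_z"]>0).mean())
E
```

```text
18.700000000000003 {'time': 0.0, 'joints': array([-1.37146988,  0.42672541,  0.07382742,  1.60660965, -0.0341186 ,
        1.11079624, -0.06710355]), 'joint_vel': array([-0.00055444,  0.00018541,  0.00167897, -0.0005679 , -0.00177018,
       -0.0002293 , -0.0005988 ]), 'effort': array([ 1.05168394e-03, -9.49794173e+01,  3.76130328e+00, -4.63529956e+01,
        1.93492480e-02,  9.93630965e-03, -1.15014839e-05]), 'eef_pos': array([230.58011697, 633.96064558, 230.61311864]), 'tool_rot': array([[-9.39766903e-01,  3.41815781e-01, -3.73073125e-04],
       [ 3.41815978e-01,  9.39766108e-01, -1.22457833e-03],
       [-6.79787217e-05, -1.27834054e-03, -9.99999181e-01]]), 'wrist_force': array([-0.22995713, -0.10494595, -0.57937543]), 'wrist_torque': array([ 0.00839029, -0.01817962, -0.02279451]), 'gripper_force': 0.0, 'opening': 1.0007982526819672}
top [[536.60786243   0.         322.70837244]
 [  0.         536.60786243 240.01012605]
 [  0.           0.           1.        ]] -0.11897535807673999 [ 414.37937928  151.61031661 1020.8389371 ] 0.9960514322916667
side [[599.30524928   0.         327.7989428 ]
 [  0.         599.30524928 230.66243891]
 [  0.           0.           1.        ]] -0.18791120675101752 [ 429.92750898 1100.76109368  549.0213284 ] 0.9961002604166667
```

View pics/top0.png

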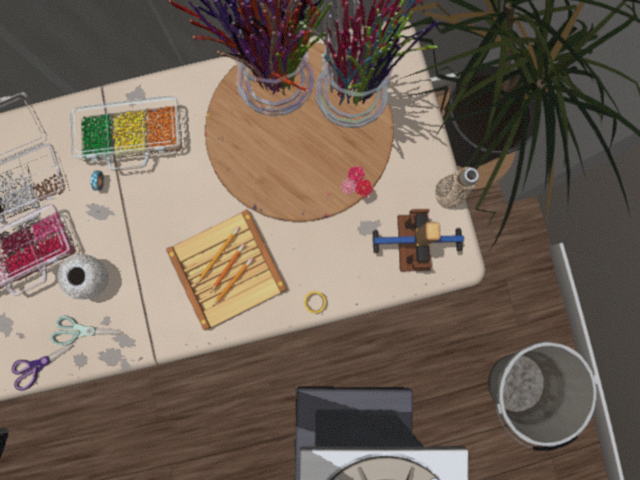

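View pics/side0.png

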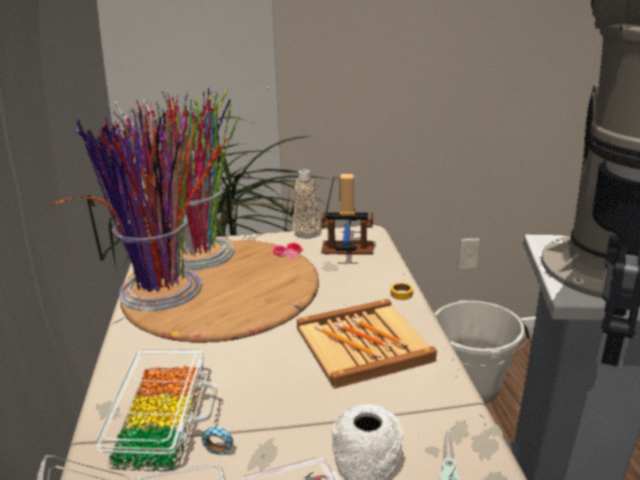

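The top view shows the tray centred near (228,270) px, with rails from (170,250) to (207,328) and (248,212) to (285,290). The rake and stand are near (417,240), with the blue head from 375 to 463 px. The pencils lie near (228,265). In the side view the rake hangs upright at (347,210).

```bash
python3 - <<'E'
from h import *
for n in("top","side"):
    f=dict(np.load(f"{n}0.npz"));f["k1"]=float(f["k1"])
    P,r,C=cloud(f);x,y,z=P[...,0],P[...,1],P[...,2]
    hsv=cv2.cvtColor(f["img"],cv2.COLOR_BGR2HSV)
    if n=="top": roi=(slice(195,340),slice(150,300)); rr=(slice(195,285),slice(365,475))
    else: roi=(slice(290,395),slice(285,445)); rr=(slice(165,265),slice(310,385))
    def stat(m,R):
        q=P[R][m[R]]; return q
    print(n,"table z",np.median(z[300:320,345:360]) if n=="top" else np.median(z[300:320,250:290]))
    H=hsv[roi];Z=z[roi]
    # tray outline by height
    m=((z>8)&(z<45)); M=np.zeros(z.shape,np.uint8); M[roi]=m[roi]
    k,l,s,c=cv2.connectedComponentsWithStats(M); i=1+s[1:,4].argmax()
    q=P[l==i]; print("tray z pct",np.percentile(q[:,2],[5,25,50,75,95]))
    rect=cv2.minAreaRect(q[:,:2].astype(np.float32)); print("tray rect",rect)
    b=(hsv[...,0]>100)&(hsv[...,0]<130)&(hsv[...,1]>120)
    q=stat(b,rr); print("blue",len(q),cv2.minAreaRect(q[:,:2].astype(np.float32)),q[:,2].min(),np.median(q[:,2]),q[:,2].max())
    q=stat((z>150),rr); print("handle",len(q),q.mean(0),q[:,2].max(), cv2.minAreaRect(q[:,:2].astype(np.float32)))
    q=stat((z>72)&(z<90),rr); print("collar",len(q),q.mean(0), cv2.minAreaRect(q[:,:2].astype(np.float32)))
    o=(hsv[...,0]>5)&(hsv[...,0]<16)&(hsv[...,1]>185)&(hsv[...,2]>150)
    print("orange",o[roi].sum())
    big=cv2.resize(f["img"][roi],None,fx=4,fy=4,interpolation=cv2.INTER_CUBIC)
    big2=cv2.resize(f["img"][rr],None,fx=4,fy=4,interpolation=cv2.INTER_CUBIC)
    hh=max(big.shape[0],big2.shape[0]);pad=lambda a:cv2.copyMakeBorder(a,0,hh-a.shape[0],0,0,0)
    a=np.hstack([pad(big),pad(big2)]);a=cv2.resize(a,None,fx=.72,fy=.72);cv2.imwrite(f"pics/{n}crop.png",a);print(a.shape)
E
```

```text
top table z -1.5127524926986355
tray z pct [10.41061266 13.79730615 15.82406989 20.23170613 23.8846372 ]
tray rect ((484.5937805175781, 305.22332763671875), (170.7067413330078, 172.7036895751953), 27.800491333007812)
blue 326 ((510.73931884765625, 22.011871337890625), (68.82469940185547, 315.5741882324219), 24.328598022460938) 42.1198145901111 58.15587849323434 1020.8389370981113
handle 325 [526.77048428 -26.50933013 264.00711451] 1020.8389370981113 ((489.4590148925781, 47.14103698730469), (32.55029296875, 255.232421875), 28.436084747314453)
collar 579 [548.56043943 -55.43715835  80.27187496] ((569.1436157226562, -65.05390167236328), (79.97087860107422, 161.9706573486328), 62.76936721801758)
orange 75
(418, 749, 3)
side table z 36.93474701157167
tray z pct [ 9.79364949 13.97144843 15.5602389  20.02823446 22.96511318]
tray rect ((483.3365478515625, 306.5931701660156), (172.42520141601562, 176.62564086914062), 28.094581604003906)
blue 78 ((489.35247802734375, 532.79248046875), (10.217216491699219, 1142.092041015625), 5.460404872894287) 46.24409257199104 57.70687176963362 549.0213283953918
handle 180 [525.86685733 123.15726043 216.19461471] 549.0213283953918 ((493.83587646484375, 522.4508666992188), (28.535770416259766, 1163.311279296875), 4.900930404663086)
collar 446 [553.09880948 -54.55941954  79.7933396 ] ((606.3970336914062, -139.05409240722656), (105.46926879882812, 304.79693603515625), 35.27794647216797)
orange 405
(302, 677, 3)
```

View pics/topcrop.png

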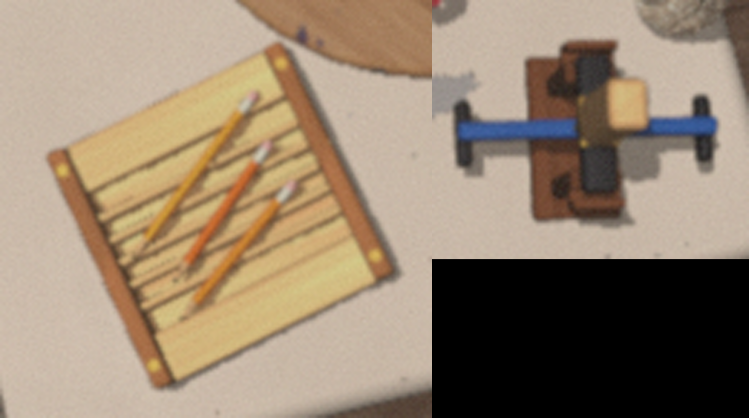

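```bash
python3 - <<'E'
from h import *
for n in("top","side"):
    f=dict(np.load(f"{n}0.npz"));f["k1"]=float(f["k1"])
    P,r,C=cloud(f);z=P[...,2];ok=f["range_z"]>0
    hsv=cv2.cvtColor(f["img"],cv2.COLOR_BGR2HSV)
    rr=np.zeros(z.shape,bool)
    if n=="top": rr[195:285,365:475]=1
    else: rr[165:265,310:385]=1
    rr&=ok&(P[...,1]>-160)&(P[...,1]<60)&(P[...,0]<620)&(P[...,0]>480)
    mr=lambda q:[np.round(a,1) for a in cv2.minAreaRect(q[:,:2].astype(np.float32))]
    b=(hsv[...,0]>100)&(hsv[...,0]<130)&(hsv[...,1]>120)&rr
    q=P[b]; v=cv2.fitLine(q[:,:2].astype(np.float32),cv2.DIST_HUBER,0,.01,.01).ravel(); print(n,"blue",len(q),mr(q),np.percentile(q[:,2],[5,50,95]),"line",v,np.degrees(np.arctan2(-v[0],v[1])))
    q=P[rr&(z>155)]; print("handle",len(q),mr(q),np.median(q,0),q[:,2].max())
    q=P[rr&(z>71)&(z<95)&(hsv[...,2]<110)]; print("collar",len(q),mr(q),np.median(q,0))
    q=P[rr&(z>6)&(z<100)&(hsv[...,0]<16)&(hsv[...,1]>80)&(hsv[...,2]<150)];print("stand",len(q),mr(q))
    # tray rails: fit dark-wood points at z 19..27
    t=np.zeros(z.shape,bool)
    if n=="top": t[195:340,150:300]=1
    else: t[290:395,285:445]=1
    t&=ok&(z>18)&(z<27)&(hsv[...,1]>120)&(hsv[...,2]<185)
    q=P[t];c=np.array([484.,306.])
    for a0 in (27.8,):
        a=np.radians(a0);R=np.array([[np.cos(a),np.sin(a)],[-np.sin(a),np.cos(a)]])
        l=(q[:,:2]-c)@R.T
        for s in(1,-1):
            m=(abs(s*l[:,1]-79)<9)
            w=q[m];v=cv2.fitLine(w[:,:2].astype(np.float32),cv2.DIST_HUBER,0,.01,.01).ravel()
            print("rail",s,m.sum(),"y",np.median(l[m,1]),"x",l[m,0].min(),l[m,0].max(),np.degrees(np.arctan(v[1]/v[0])),"z",np.median(w[:,2]))
E
```

```text
top blue 325 [array([544.3, -49.8]), array([ 13.2, 163.9]), np.float64(2.7)] [54.50890392 58.15158956 60.75823301] line [ 4.8906673e-02 -9.9880338e-01  5.4248877e+02 -4.1746105e+01] -177.19673
handle 269 [array([543.1, -51.6]), array([29.8, 25. ]), np.float64(4.1)] [541.58180309 -50.12460908 164.8458986 ] 169.98164847031518
collar 490 [array([566.7, -62. ]), array([ 74.6, 155.1]), np.float64(63.2)] [528.9156437  -49.38771897  81.07592429]
stand 965 [array([543.5, -50.5]), array([108. ,  58.1]), np.float64(3.6)]
rail 1 534 y 76.26947089767245 x -83.21856690836667 82.66836296235675 27.72094 z 22.444568674741163
rail -1 554 y -80.04800103097645 x -83.97135406088069 82.34880275596478 27.695068 z 22.597623936558215
side blue 77 [array([539.,   1.]), array([ 8.8, 73.7]), np.float64(1.8)] [50.26623336 57.69986083 59.94919124] line [ 3.8568065e-02 -9.9925596e-01  5.3865930e+02  8.2709398e+00] -177.78966
handle 116 [array([542.4, -45.6]), array([21.7, 30. ]), np.float64(86.3)] [541.83538808 -40.9296546  163.23673351] 167.4841728474923
collar 317 [array([542.3, -46.9]), array([105.4,  32.3]), np.float64(3.3)] [542.73882859 -41.35532649  78.92156468]
stand 890 [array([540.6, -21.3]), array([105.6, 117.6]), np.float64(3.1)]
rail 1 565 y 83.95651954545338 x -83.22739327551508 84.99769189049333 27.17391 z 21.74334405588718
rail -1 364 y -73.69144911600176 x -81.26487636585786 92.96746384731937 27.059448 z 21.477703316788567
```

The camera measurements give:

| Item | x (mm) | y (mm) | yaw (deg) |
|---|---|---|---|
| Tray | 484 | 305 | about 27.5 |
| Rake | 543 | -50 | about 3.1 |

The crop shows three pencils askew across the ridges, with the rake hanging square in its stand. I'm moving towards the rake now.

Call:
apply_moves --pt "0 0 0.034 0.016 -0.035 0 0" --pt "0 0 0.068 0.032 -0.07 0 0" --pt "0 0 0.102 0.048 -0.105 0 0" --pt "0 0 0.136 0.064 -0.14 0 0" --pt "0 0 0.17 0.08 -0.175 0 0" --pt "0 0 0.204 0.096 -0.21 0 0" --pt "0 0 0.238 0.112 -0.245 0 0" --pt "0 0 0.272 0.128 -0.28 0 0" --pt "0 0 0.306 0.144 -0.315 0 0" --pt "0 0 0.34 0.16 -0.35 0 0" --pt "0 0 0.372 0.176 -0.385 0 0" --pt "0 0 0.403 0.192 -0.42 0 0"

```text
time: 1.3
eef_pos: [422.9, 212.7, 231.3]
tool_rot: [[-0.998, -0.056, -0.0], [-0.056, 0.998, -0.0], [0.0, 0.0, -1.0]]
wrist_force: [1.0, 0.5, 0.7]
opening: 1.001
gripper_force: 0.0
```

Call:
apply_moves --pt "0 0 0 0.016 -0.035 0 0" --pt "0 0 0 0.032 -0.07 0 0" --pt "0 0 0 0.048 -0.105 0 0" --pt "0 0 0 0.064 -0.14 0 0" --pt "0 0 0 0.08 -0.175 0 0" --pt "0 0 0 0.096 -0.21 0 0" --pt "0 0 0 0.11 -0.24 0 0" --pt "0 0 0 0.1203 -0.2643 0 0" --pt "0 0 0 0.1203 -0.2643 0 0" --pt "0 0 0 0.1203 -0.2643 0 0"

```text
time: 2.3
eef_pos: [542.8, -50.3, 230.9]
tool_rot: [[-0.999, -0.053, -0.001], [-0.053, 0.999, -0.0], [0.001, -0.0, -1.0]]
wrist_force: [-0.4, 0.8, 0.3]
opening: 0.998
gripper_force: 0.0
```

```bash
python3 - <<'E'
from h import *
s=bot.state();print(s["time"],s["joints"].round(2),s["eef_pos"],s["tool_rot"].round(4),np.degrees(np.arctan2(s["tool_rot"][1,1],s["tool_rot"][0,1])),s["wrist_force"])
f=bot.grab_frame("side");cv2.imwrite("pics/s1.png",cv2.resize(f["img"][100:280,250:450],None,fx=3,fy=3))
E
```

```text
2.3 [-0.44  0.23  0.48  1.92 -0.12  1.02  1.72] [542.75459634 -50.30851553 230.92958257] [[-9.986e-01 -5.290e-02 -8.000e-04]
 [-5.290e-02  9.986e-01 -2.000e-04]
 [ 8.000e-04 -2.000e-04 -1.000e+00]] 93.03327037826286 [-0.42398023  0.81007342  0.34274109]
```

View pics/s1.png

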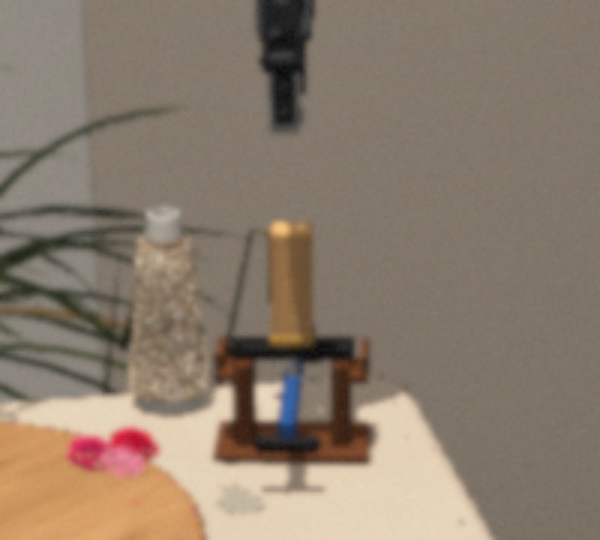

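The side view shows the fingers at (285,130) directly over the handle at (290,225), with clear space around it. Descending and gripping next.

Call:
apply_moves --pt "0 0 0 0 0 -0.025 0" --pt "0 0 0 0 0 -0.05 0" --pt "0 0 0 0 0 -0.075 0" --pt "0 0 0 0 0 -0.095 0" --pt "0 0 0 0 0 -0.11 0" --pt "0 0 0 0 0 -0.116 0" --pt "0 0 0 0 0 -0.116 0" --pt "0 0 0 0 0 -0.116 0.3" --pt "0 0 0 0 0 -0.116 0.5" --pt "0 0 0 0 0 -0.116 0.6" --grip_force 60

```text
time: 3.35
eef_pos: [543.4, -49.9, 116.0]
tool_rot: [[-0.999, -0.054, 0.001], [-0.054, 0.999, 0.0], [-0.001, 0.0, -1.0]]
wrist_force: [-0.6, -0.2, 0.2]
opening: 0.513
gripper_force: 0.0
```

Call:
apply_moves --pt "0 0 0 0 0 0 0.8" --pt "0 0 0 0 0 0 0.9" --pt "0 0 0 0 0 0 1" --pt "0 0 0 0 0 0 1" --pt "0 0 0 0 0 0 1" --pt "0 0 0 0 0 0 1"

```text
time: 3.95
eef_pos: [543.3, -50.1, 115.7]
tool_rot: [[-0.999, -0.054, 0.001], [-0.054, 0.999, 0.0], [-0.001, 0.0, -1.0]]
wrist_force: [-0.8, -0.2, 5.9]
opening: 0.273
gripper_force: 59.2
```

```bash
python3 - <<'E'
from h import *
s=bot.state();print({k:np.round(s[k],3) for k in("time","joints","eef_pos","wrist_force","wrist_torque","opening","gripper_force")})
f=bot.grab_frame("side");cv2.imwrite("pics/s2.png",cv2.resize(f["img"][140:280,250:450],None,fx=3,fy=3));np.savez("side2.npz",**f)
E
```

```text
{'time': np.float64(3.95), 'joints': array([-0.381,  0.38 ,  0.436,  2.022, -0.224,  0.784,  1.812]), 'eef_pos': array([543.313, -50.069, 115.739]), 'wrist_force': array([-0.777, -0.226,  5.889]), 'wrist_torque': array([-0.019,  0.216, -0.006]), 'opening': np.float64(0.273), 'gripper_force': np.float64(59.195)}
```

View pics/s2.png

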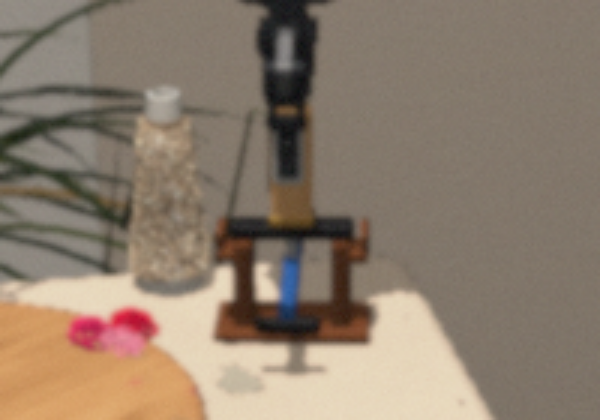

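Gripped: opening 0.273 is about 23 mm, and the rake is still seated on its posts. Next I lift it and carry it to the tray front.

Call:
apply_moves --pt "0 0 0 0 0 0.01 1" --pt "0 0 0 0 0 0.03 1" --pt "0 0 0 0 0 0.055 1" --pt "0 0 0 0 0 0.08 1" --pt "0 0 0 0 0 0.1 1" --pt "0 0 0 -0.005 0.01 0.11 1" --pt "0 0 0 -0.015 0.035 0.11 1" --pt "0 0 0 -0.026 0.07 0.11 1" --pt "0 0 0.05 -0.039 0.105 0.11 1" --pt "0 0 0.1 -0.052 0.14 0.11 1" --pt "0 0 0.15 -0.065 0.175 0.11 1" --pt "0 0 0.2 -0.078 0.21 0.11 1"

```text
time: 5.2
eef_pos: [464.2, 161.1, 225.9]
tool_rot: [[-0.967, -0.253, 0.0], [-0.253, 0.967, 0.0], [-0.0, -0.0, -1.0]]
wrist_force: [0.5, 0.7, -2.1]
opening: 0.273
gripper_force: 59.0
```

Call:
apply_moves --pt "0 0 0.05 -0.011 0.03 0 1" --pt "0 0 0.1 -0.021 0.06 0 1" --pt "0 0 0.15 -0.031 0.085 0 1" --pt "0 0 0.2 -0.039 0.105 0 1" --pt "0 0 0.226 -0.042 0.113 0 1" --pt "0 0 0.226 -0.042 0.113 -0.03 1" --pt "0 0 0.226 -0.042 0.113 -0.06 1" --pt "0 0 0.226 -0.042 0.113 -0.07 1" --pt "0 0 0.226 -0.042 0.113 -0.07 1" --pt "0 0 0.226 -0.042 0.113 -0.07 1"

```text
time: 6.2
eef_pos: [423.7, 273.0, 156.2]
tool_rot: [[-0.887, -0.461, 0.001], [-0.461, 0.887, 0.0], [-0.001, -0.0, -1.0]]
wrist_force: [0.5, -0.3, -1.4]
opening: 0.276
gripper_force: 58.9
```

```bash
cat > st.py <<'E'
from h import *
s=bot.state();print({k:np.round(s[k],3) for k in("time","joints","eef_pos","wrist_force","wrist_torque","opening","gripper_force")},np.degrees(np.arctan2(s["tool_rot"][1,1],s["tool_rot"][0,1]))-90)
E
python3 - <<'E'
from st import *
for n in("top","side"):
    f=bot.grab_frame(n);np.savez(n+"3.npz",**f)
    P,r,C=cloud(f);ok=f["range_z"]>0;hsv=cv2.cvtColor(f["img"],cv2.COLOR_BGR2HSV)
    b=ok&(hsv[...,0]>100)&(hsv[...,0]<130)&(hsv[...,1]>110)&(P[...,1]>150)&(P[...,1]<420)&(P[...,0]<540)&(P[...,0]>330)&(P[...,2]>30)&(P[...,2]<160)
    q=P[b];print(n,len(q),cv2.minAreaRect(q[:,:2].astype(np.float32)),np.median(q,0))
    if n=="top": a=f["img"][180:360,120:320]
    else: a2=f["img"][250:430,270:470]
cv2.imwrite("pics/c3.png",cv2.resize(np.hstack([a,a2]),None,fx=2,fy=2,interpolation=cv2.INTER_CUBIC))
E
```

```text
{'time': np.float64(6.2), 'joints': array([-0.871,  0.237,  0.196,  2.068, -0.061,  0.841,  1.411]), 'eef_pos': array([423.671, 272.981, 156.243]), 'wrist_force': array([ 0.535, -0.25 , -1.444]), 'wrist_torque': array([-0.014, -0.023,  0.014]), 'opening': np.float64(0.276), 'gripper_force': np.float64(58.914)} 27.476262709532435
top 98 ((453.02557373046875, 217.75552368164062), (10.727559089660645, 44.14596176147461), 25.589136123657227) [456.19871361 210.09412503  98.94324016]
side 454 ((423.246337890625, 277.336669921875), (49.967655181884766, 156.42144775390625), 41.903076171875) [408.22569365 307.3353211   97.00971554]
```

View pics/c3.png

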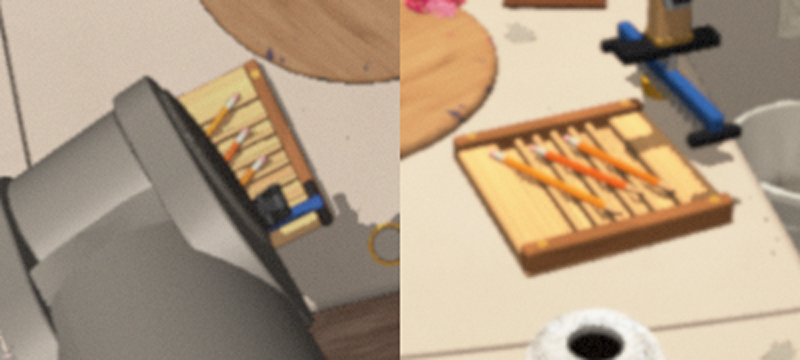

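```bash
python3 - <<'E'
from h import *
a=np.radians(27.5);R=np.array([[np.cos(a),np.sin(a)],[-np.sin(a),np.cos(a)]]);c=np.array([484.2,305.2])
for n in("top","side"):
    f=dict(np.load(n+"3.npz"));f["k1"]=float(f["k1"])
    P,r,C=cloud(f);ok=f["range_z"]>0;hsv=cv2.cvtColor(f["img"],cv2.COLOR_BGR2HSV)
    L=np.dstack([(P[...,:2]-c)@R.T,P[...,2]])
    b=ok&(hsv[...,0]>100)&(hsv[...,0]<130)&(hsv[...,1]>110)&(abs(L[...,1])<100)&(abs(L[...,0]+70)<30)&(L[...,2]>60)&(L[...,2]<110)
    q=L[b];print(n,len(q),"y",np.percentile(q[:,1],[0,2,98,100]).round(1),"x",np.percentile(q[:,0],[5,50,95]).round(1),"z",np.percentile(q[:,2],[5,50,95]).round(1))
    k=ok&(hsv[...,2]<75)&(abs(abs(L[...,1])-78)<14)&(abs(L[...,0]+70)<35)&(L[...,2]>55)&(L[...,2]<100)
    for s in(1,-1):
        q=L[k&(s*L[...,1]>0)]
        if len(q)>3:print(" runner",s,len(q),"y",np.percentile(q[:,1],[2,50,98]).round(1),"x",np.percentile(q[:,0],[2,50,98]).round(1),"z",np.percentile(q[:,2],[2,98]).round(1))
    # rail outer/inner edges at visible part: rail tops by colour
    t=ok&(L[...,2]>19)&(L[...,2]<27)&(hsv[...,1]>120)&(hsv[...,2]<185)&(abs(L[...,0])<82)
    for s in(1,-1):
        q=L[t&(abs(s*L[...,1]-79)<14)]
        if len(q)>3:print(" rail",s,len(q),"y",np.percentile(q[:,1],[3,50,97]).round(1),"x",np.percentile(q[:,0],[0,100]).round(1))
E
```

```text
top 98 y [-85.3 -84.5 -43.2 -40.9] x [-73.1 -69.4 -64.9] z [ 95.9  98.9 101.8]
 runner -1 82 y [-85.8 -81.7 -77.3] x [-88.9 -76.7 -49.9] z [80.9 89.1]
 rail -1 396 y [-85.1 -79.2 -73.3] x [-40.7  81.8]
side 438 y [-76.9 -73.2  82.9  84.8] x [-71.2 -64.5 -62.3] z [ 88.7  96.9 100. ]
 runner 1 191 y [72.  81.4 83.8] x [-85.8 -63.7 -47.9] z [75.9 88.4]
 runner -1 37 y [-78.7 -75.5 -69.2] x [-64.6 -54.7 -48.1] z [79.3 91.3]
 rail 1 300 y [81.9 85.6 88.6] x [-81.3  81.9]
 rail -1 231 y [-75.6 -72.1 -69.3] x [-81.1  81.9]
```

The picture shows the rake hovering over the front apron. The rail-to-runner comparison suggests a shift of about 2 mm along tray +y. I lower it with that correction and feel for contact.

Call:
apply_moves --pt "0 0 0 -0.0005 0.001 -0.012 1" --pt "0 0 0 -0.001 0.002 -0.024 1" --pt "0 0 0 -0.001 0.002 -0.034 1" --pt "0 0 0 -0.001 0.002 -0.038 1" --pt "0 0 0 -0.001 0.002 -0.04 1" --pt "0 0 0 -0.001 0.002 -0.04 1" --pt "0 0 0 -0.001 0.002 -0.04 1"

```text
time: 7.0
eef_pos: [422.2, 275.1, 115.5]
tool_rot: [[-0.887, -0.462, 0.0], [-0.462, 0.887, 0.0], [-0.0, 0.0, -1.0]]
wrist_force: [-0.1, 0.5, -2.0]
opening: 0.273
gripper_force: 59.0
```

Call:
apply_moves --pt "0 0 0 0 0 -0.001 1" --pt "0 0 0 0 0 -0.002 1" --pt "0 0 0 0 0 -0.002 1" --pt "0 0 0 0 0 -0.002 1"

```text
time: 7.4
eef_pos: [422.0, 275.0, 113.4]
tool_rot: [[-0.887, -0.462, 0.0], [-0.462, 0.887, -0.0], [-0.0, -0.0, -1.0]]
wrist_force: [0.6, 0.0, -2.2]
opening: 0.276
gripper_force: 59.0
```

```bash
python3 st.py
```

```text
{'time': np.float64(7.4), 'joints': array([-0.864,  0.301,  0.186,  2.102, -0.081,  0.745,  1.424]), 'eef_pos': array([422.004, 275.002, 113.351]), 'wrist_force': array([ 0.614,  0.035, -2.16 ]), 'wrist_torque': array([0.06 , 0.033, 0.001]), 'opening': np.float64(0.276), 'gripper_force': np.float64(59.002)} 27.510551573165145
```

Free-hanging baseline is about -2.1 N. I continue down in 1.5 mm steps.

Call:
apply_moves --pt "0 0 0 0 0 -0.001 1" --pt "0 0 0 0 0 -0.0015 1" --pt "0 0 0 0 0 -0.0015 1"

```text
time: 7.7
eef_pos: [422.0, 275.0, 111.7]
tool_rot: [[-0.887, -0.462, -0.0], [-0.462, 0.887, -0.0], [0.0, -0.0, -1.0]]
wrist_force: [0.5, 0.6, -1.9]
opening: 0.277
gripper_force: 59.0
```

Call:
apply_moves --pt "0 0 0 0 0 -0.001 1" --pt "0 0 0 0 0 -0.0015 1" --pt "0 0 0 0 0 -0.0015 1"

```text
time: 8.0
eef_pos: [421.9, 275.0, 110.2]
tool_rot: [[-0.887, -0.462, -0.0], [-0.462, 0.887, -0.0], [0.0, -0.0, -1.0]]
wrist_force: [0.4, 0.4, -1.6]
opening: 0.273
gripper_force: 59.0
```

Call:
apply_moves --pt "0 0 0 0 0 -0.0005 1" --pt "0 0 0 0 0 -0.001 1" --pt "0 0 0 0 0 -0.0015 1" --pt "0 0 0 0 0 -0.0015 1"

```text
time: 8.4
eef_pos: [422.0, 275.0, 108.7]
tool_rot: [[-0.887, -0.462, -0.0], [-0.462, 0.887, -0.0], [0.0, -0.0, -1.0]]
wrist_force: [-0.2, 0.5, -3.1]
opening: 0.273
gripper_force: 59.0
```

Call:
apply_moves --pt "0 0 0 0 0 -0.0005 1" --pt "0 0 0 0 0 -0.001 1" --pt "0 0 0 0 0 -0.0015 1" --pt "0 0 0 0 0 -0.0015 1"

```text
time: 8.8
eef_pos: [422.0, 275.0, 107.2]
tool_rot: [[-0.887, -0.462, -0.0], [-0.462, 0.887, -0.0], [0.0, -0.0, -1.0]]
wrist_force: [-0.4, -0.0, -2.2]
opening: 0.271
gripper_force: 59.0
```

Call:
apply_moves --pt "0 0 0 0 0 -0.0005 1" --pt "0 0 0 0 0 -0.001 1" --pt "0 0 0 0 0 -0.0015 1" --pt "0 0 0 0 0 -0.0015 1"

```text
time: 9.2
eef_pos: [422.0, 275.0, 105.8]
tool_rot: [[-0.887, -0.462, 0.0], [-0.462, 0.887, -0.0], [0.0, -0.0, -1.0]]
wrist_force: [0.2, 0.2, -1.3]
opening: 0.275
gripper_force: 59.2
```

Call:
apply_moves --pt "0 0 0 0 0 -0.0005 1" --pt "0 0 0 0 0 -0.001 1" --pt "0 0 0 0 0 -0.001 1"

```text
time: 9.5
eef_pos: [422.2, 274.9, 104.9]
tool_rot: [[-0.887, -0.462, 0.0], [-0.462, 0.887, -0.0], [-0.0, -0.0, -1.0]]
wrist_force: [0.6, -1.6, 1.1]
opening: 0.274
gripper_force: 59.5
```

Contact at about 3 N net. Adding 0.6 mm.

Call:
apply_moves --pt "0 0 0 0 0 -0.0003 1" --pt "0 0 0 0 0 -0.0006 1" --pt "0 0 0 0 0 -0.0006 1" --pt "0 0 0 0 0 -0.0006 1"

```text
time: 9.9
eef_pos: [422.1, 275.0, 104.3]
tool_rot: [[-0.887, -0.462, 0.0], [-0.462, 0.887, -0.0], [-0.0, -0.0, -1.0]]
wrist_force: [1.5, -2.1, 1.6]
opening: 0.268
gripper_force: 59.7
```

```bash
python3 st.py
```

```text
{'time': np.float64(9.9), 'joints': array([-0.861,  0.315,  0.183,  2.108, -0.085,  0.725,  1.428]), 'eef_pos': array([422.123, 274.975, 104.264]), 'wrist_force': array([ 1.503, -2.087,  1.594]), 'wrist_torque': array([-0.449, -0.163, -0.05 ]), 'opening': np.float64(0.268), 'gripper_force': np.float64(59.661)} 27.502568796953767
```

A lateral force of about -2.5 N along tray y with an off-centre moment suggests one-sided contact, so I look before stroking.

```bash
python3 - <<'E'
from h import *
for n in("top","side"):
    f=bot.grab_frame(n);np.savez(n+"4.npz",**f)
    if n=="top": a=f["img"][220:340,180:300]
    else: a2=f["img"][290:400,310:460]
r=lambda a:cv2.resize(a,None,fx=480/a.shape[0],fy=480/a.shape[0],interpolation=cv2.INTER_CUBIC)
o=np.hstack([r(a)[:, -330:],r(a2)]);o=cv2.resize(o,(800,int(o.shape[0]*800/o.shape[1])));cv2.imwrite("pics/c4.png",o)
E
```

```text
(no output)
```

View pics/c4.png

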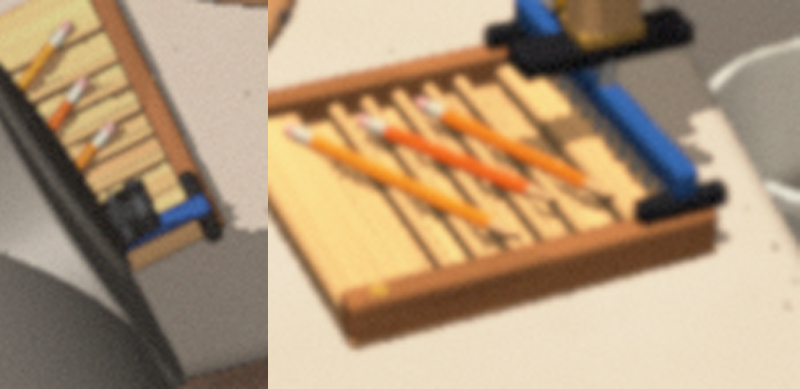

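```bash
python3 - <<'E'
from h import *
a=np.radians(27.5);R=np.array([[np.cos(a),np.sin(a)],[-np.sin(a),np.cos(a)]]);c=np.array([484.2,305.2])
for n in("top","side"):
    f=dict(np.load(n+"4.npz"));f["k1"]=float(f["k1"])
    P,r,C=cloud(f);hsv=cv2.cvtColor(f["img"],cv2.COLOR_BGR2HSV)
    # ray onto runner top-ish plane z=34 and rail plane z=23
    pl=lambda z:((C+r*((z-C[2])/r[...,2])[...,None])[...,:2]-c)@R.T
    LB,LR=pl(35),pl(23); V=hsv[...,2].astype(int);S=hsv[...,1].astype(int)
    for s in(1,-1):
        print(n,s,"runner")
        for x0 in(-88,-84,-58,-54,-50):
            m=(abs(LB[...,0]-x0)<2)&(abs(s*LB[...,1]-79)<22)&(V<70)
            y=LB[m][:,1]
            if len(y):print("  x",x0,len(y),np.percentile(y,[0,50,100]).round(1),end=";")
        print("\n rail")
        for x0 in(-20,0,20,40,60):
            m=(abs(LR[...,0]-x0)<3)&(abs(s*LR[...,1]-79)<22)
            y=LR[m][:,1];h=P[m][:,2];v=S[m];o=y.argsort()
            k=(S[m]>145)&(V[m]<185)&(P[m][:,2]>17)&(P[m][:,2]<29)
            if k.sum():print("  x",x0,k.sum(),np.percentile(y[k],[2,50,98]).round(1),end=";")
        print()
E
```

```text
top 1 runner

 rail

top -1 runner
  x -88 10 [-82.5 -78.9 -74.4];  x -84 13 [-84.1 -79.3 -74.3];  x -58 9 [-83.1 -79.  -75.7];  x -54 8 [-83.  -80.2 -76.5];  x -50 4 [-81.4 -78.9 -77.3];
 rail
  x -20 10 [-83.2 -78.3 -75.3];  x 0 10 [-82.9 -79.3 -75.7];  x 20 6 [-82.7 -80.  -76.4];  x 40 5 [-83.3 -79.3 -76.2];  x 60 10 [-83.3 -80.7 -76. ];
side 1 runner
  x -84 5 [82.4 85.3 88.2];  x -58 18 [79.7 87.2 94.7];  x -54 15 [81.4 88.9 95.2];  x -50 13 [82.5 88.3 94. ];
 rail
  x -20 13 [86.7 90.5 94.6];  x 0 17 [85.  89.6 93.9];  x 20 19 [84.6 89.9 95.6];  x 40 19 [79.5 89.2 94. ];  x 60 16 [85.  88.9 93.2];
side -1 runner
  x -58 16 [-76.1 -66.8 -57.6];  x -54 12 [-74.4 -65.1 -58.9];  x -50 11 [-75.1 -68.3 -60.9];
 rail
  x -20 11 [-71.3 -67.1 -63. ];  x 0 14 [-73.1 -68.1 -62.2];  x 20 11 [-72.3 -67.9 -63.8];  x 40 12 [-72.5 -68.1 -62.5];  x 60 11 [-73.  -68.9 -64.7];
```

Runner and rail centres agree within about 1 mm (-79.0 and -79.3), so the side force is only static friction. Starting the stroke slowly, checking force at each call.

Call:
apply_moves --pt "0 0 0 0.0018 0.0009 0 1" --pt "0 0 0 0.0044 0.0023 0 1" --pt "0 0 0 0.0071 0.0037 0 1" --pt "0 0 0 0.0098 0.0051 0 1" --pt "0 0 0 0.0124 0.0065 0 1" --pt "0 0 0 0.0142 0.0074 0 1"

```text
time: 10.6
eef_pos: [436.4, 282.6, 104.2]
tool_rot: [[-0.887, -0.462, -0.0], [-0.462, 0.887, 0.0], [0.0, 0.0, -1.0]]
wrist_force: [-3.2, -1.4, 3.6]
opening: 0.275
gripper_force: 59.7
```

Call:
apply_moves --pt "0 0 0 0.0027 0.0014 0 1" --pt "0 0 0 0.0053 0.0028 0 1" --pt "0 0 0 0.008 0.0042 0 1" --pt "0 0 0 0.0106 0.0055 0 1" --pt "0 0 0 0.0133 0.0069 0 1" --pt "0 0 0 0.016 0.0083 0 1"

```text
time: 11.2
eef_pos: [452.5, 290.8, 104.2]
tool_rot: [[-0.887, -0.462, 0.0], [-0.462, 0.887, -0.0], [-0.0, -0.0, -1.0]]
wrist_force: [-2.6, 0.0, 3.0]
opening: 0.274
gripper_force: 59.7
```

Call:
apply_moves --pt "0 0 0 0.0027 0.0014 0 1" --pt "0 0 0 0.0053 0.0028 0 1" --pt "0 0 0 0.008 0.0042 0 1" --pt "0 0 0 0.0106 0.0055 0 1" --pt "0 0 0 0.0133 0.0069 0 1" --pt "0 0 0 0.016 0.0083 0 1"

```text
time: 11.8
eef_pos: [468.4, 299.1, 104.2]
tool_rot: [[-0.887, -0.462, -0.0], [-0.462, 0.887, -0.0], [0.0, -0.0, -1.0]]
wrist_force: [-2.7, -2.4, 2.0]
opening: 0.276
gripper_force: 59.7
```

Call:
apply_moves --pt "0 0 0 0.0027 0.0014 0 1" --pt "0 0 0 0.0053 0.0028 -0.0001 1" --pt "0 0 0 0.008 0.0042 -0.0001 1" --pt "0 0 0 0.0106 0.0055 -0.0001 1" --pt "0 0 0 0.0133 0.0069 -0.0001 1" --pt "0 0 0 0.016 0.0083 -0.0001 1"

```text
time: 12.4
eef_pos: [484.4, 307.4, 104.1]
tool_rot: [[-0.887, -0.462, -0.0], [-0.462, 0.887, -0.0], [0.0, -0.0, -1.0]]
wrist_force: [-2.9, -0.6, 3.1]
opening: 0.271
gripper_force: 59.7
```

Call:
apply_moves --pt "0 0 0 0.0027 0.0014 0 1" --pt "0 0 0 0.0053 0.0028 0 1" --pt "0 0 0 0.008 0.0042 0 1" --pt "0 0 0 0.0106 0.0055 0 1" --pt "0 0 0 0.0133 0.0069 0 1" --pt "0 0 0 0.016 0.0083 0 1"

```text
time: 13.0
eef_pos: [500.4, 315.7, 104.1]
tool_rot: [[-0.887, -0.462, -0.0], [-0.462, 0.887, -0.0], [0.0, -0.0, -1.0]]
wrist_force: [-2.4, -0.7, 2.5]
opening: 0.277
gripper_force: 59.7
```

Call:
apply_moves --pt "0 0 0 0.0027 0.0014 0 1" --pt "0 0 0 0.0053 0.0028 0 1" --pt "0 0 0 0.008 0.0042 0 1" --pt "0 0 0 0.0106 0.0055 0 1" --pt "0 0 0 0.0133 0.0069 0 1" --pt "0 0 0 0.016 0.0083 0 1"

```text
time: 13.6
eef_pos: [516.4, 324.0, 104.1]
tool_rot: [[-0.887, -0.462, 0.0], [-0.462, 0.887, -0.0], [-0.0, -0.0, -1.0]]
wrist_force: [-2.7, -0.9, 1.9]
opening: 0.272
gripper_force: 59.7
```

Call:
apply_moves --pt "0 0 0 0.0027 0.0014 0 1" --pt "0 0 0 0.0053 0.0028 0 1" --pt "0 0 0 0.008 0.0042 0 1" --pt "0 0 0 0.0106 0.0055 0 1" --pt "0 0 0 0.0133 0.0069 0 1" --pt "0 0 0 0.015 0.0078 0 1" --pt "0 0 0 0.016 0.0083 0 1" --pt "0 0 0 0.016 0.0083 0 1"

```text
time: 14.4
eef_pos: [532.3, 332.3, 104.1]
tool_rot: [[-0.887, -0.462, 0.0], [-0.462, 0.887, 0.0], [-0.0, -0.0, -1.0]]
wrist_force: [-1.5, -1.3, 2.6]
opening: 0.275
gripper_force: 59.6
```

```bash
python3 - <<'E'
from st import *
f=bot.grab_frame("side");cv2.imwrite("pics/c5.png",cv2.resize(f["img"][270:400,285:465],None,fx=4,fy=4,interpolation=cv2.INTER_CUBIC))
E
```

```text
{'time': np.float64(14.4), 'joints': array([-0.801,  0.49 ,  0.185,  1.831, -0.117,  0.831,  1.492]), 'eef_pos': array([532.331, 332.293, 104.093]), 'wrist_force': array([-1.452, -1.294,  2.555]), 'wrist_torque': array([0.04 , 0.506, 0.076]), 'opening': np.float64(0.275), 'gripper_force': np.float64(59.622)} 27.51009774784059
```

View pics/c5.png

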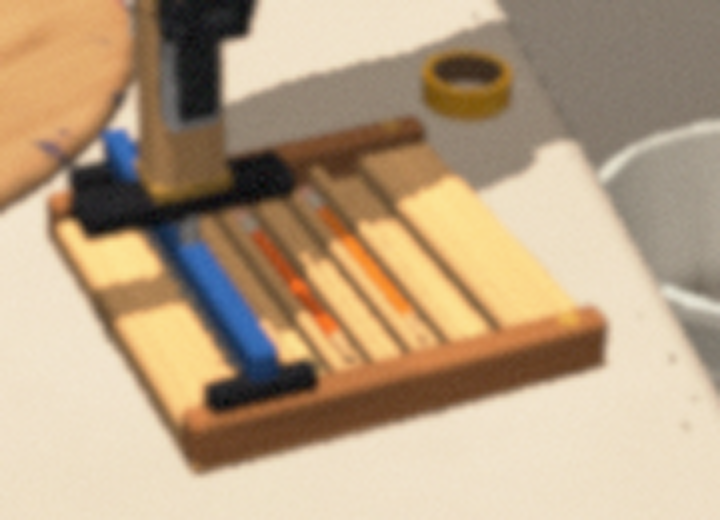

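The second and third pencils lie in grooves at (290,280) and (360,260). The third pencil is hidden by the rake, so I lift straight up and look.

Call:
apply_moves --pt "0 0 0 0 0 0.005 1" --pt "0 0 0 0 0 0.02 1" --pt "0 0 0 0 0 0.045 1" --pt "0 0 0 0 0 0.075 1" --pt "0 0 0 0 0 0.1 1" --pt "0 0 0 0 0 0.12 1"

```text
time: 15.05
eef_pos: [532.6, 332.3, 227.0]
tool_rot: [[-0.887, -0.462, 0.002], [-0.462, 0.887, 0.001], [-0.002, 0.0, -1.0]]
wrist_force: [-0.1, 0.0, -2.8]
opening: 0.273
gripper_force: 58.9
```

```bash
python3 - <<'E'
from st import *
f=bot.grab_frame("side");np.savez("side6.npz",**f);cv2.imwrite("pics/c6.png",cv2.resize(f["img"][270:400,285:465],None,fx=4,fy=4,interpolation=cv2.INTER_CUBIC))
E
```

```text
{'time': np.float64(15.05), 'joints': array([-0.825,  0.355,  0.211,  1.732, -0.084,  1.061,  1.465]), 'eef_pos': array([532.617, 332.284, 227.041]), 'wrist_force': array([-0.117,  0.019, -2.839]), 'wrist_torque': array([-0.024,  0.028, -0.009]), 'opening': np.float64(0.273), 'gripper_force': np.float64(58.852)} 27.496860598619293
```

View pics/c6.png

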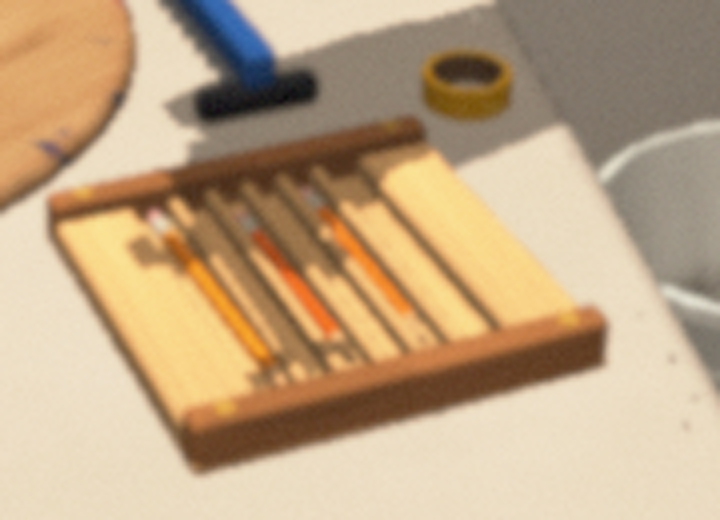

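The third pencil, at (155,220) to (265,360), may not be fully down. I measure heights from depth.

```bash
cat > pen.py <<'E'
from h import *
a=np.radians(27.4);R=np.array([[np.cos(a),np.sin(a)],[-np.sin(a),np.cos(a)]])
def pens(n,f,c):
    P,r,C=cloud(f);ok=f["range_z"]>0;hsv=cv2.cvtColor(f["img"],cv2.COLOR_BGR2HSV)
    L=np.dstack([(P[...,:2]-c)@R.T,P[...,2]])
    inn=ok&(abs(L[...,0])<80)&(abs(L[...,1])<68)&(L[...,2]<40)
    rail=ok&(abs(L[...,0])<80)&(abs(abs(L[...,1])-79)<4)&(L[...,2]<40); ap=inn&(L[...,0]<-56)
    print(n,"rail z",np.median(L[rail][:,2]),"apron z",np.median(L[ap][:,2]))
    m=(inn&(hsv[...,0]<18)&(hsv[...,1]>185)).astype(np.uint8)
    k,l,s,_=cv2.connectedComponentsWithStats(m)
    for i in range(1,k):
        if s[i,4]>25:
            q=L[l==i];v=cv2.fitLine(q[:,:2].astype(np.float32),cv2.DIST_HUBER,0,.01,.01).ravel()
            p=q[q[:,1].argsort()];t=len(p)//3
            print(" n",len(q),"x",np.median(q[:,0]).round(1),"y",q[:,1].min().round(),q[:,1].max().round(),"ang",np.arctan(v[0]/v[1]).round(3),"z thirds",[np.median(p[j*t:(j+1)*t,2]).round(1) for j in range(3)])
E
python3 - <<'E'
from pen import *
f=dict(np.load("side6.npz"));f["k1"]=float(f["k1"])
pens("side",f,np.array([482.5,307.]))
f=dict(np.load("side0.npz"));f["k1"]=float(f["k1"])
pens("side0",f,np.array([482.5,307.]))
E
```

```text
side rail z 21.475744343394656 apron z 15.006579560830831
 n 85 x -23.0 y -50.0 33.0 ang 0.003 z thirds [np.float64(11.3), np.float64(13.1), np.float64(12.3)]
 n 125 x 40.8 y -53.0 46.0 ang -0.028 z thirds [np.float64(11.7), np.float64(12.2), np.float64(12.1)]
 n 84 x 8.5 y -37.0 33.0 ang -0.002 z thirds [np.float64(11.8), np.float64(11.9), np.float64(12.2)]
side0 rail z 21.645898799124723 apron z 14.945383895962529
 n 149 x -26.2 y -51.0 36.0 ang -0.434 z thirds [np.float64(19.9), np.float64(19.8), np.float64(19.8)]
 n 151 x 0.2 y -40.0 30.0 ang -0.526 z thirds [np.float64(20.1), np.float64(19.9), np.float64(20.1)]
 n 183 x 29.4 y -48.0 48.0 ang -0.487 z thirds [np.float64(19.8), np.float64(20.2), np.float64(20.3)]
```

All three pencils lie in grooves at x ≈ -24, 8 and 40. Their tops have dropped about 8 mm and their angles are under 0.03 rad. I carry the rake back now.

Call:
apply_moves --pt "0 0 -0.05 0.0005 -0.015 0 1" --pt "0 0 -0.1 0.001 -0.045 0 1" --pt "0 0 -0.16 0.002 -0.08 0 1" --pt "0 0 -0.22 0.003 -0.115 0 1" --pt "0 0 -0.28 0.004 -0.15 0 1" --pt "0 0 -0.34 0.005 -0.185 0 1" --pt "0 0 -0.4 0.006 -0.22 0 1" --pt "0 0 -0.426 0.007 -0.255 0 1" --pt "0 0 -0.426 0.008 -0.29 0 1" --pt "0 0 -0.426 0.009 -0.325 0 1" --pt "0 0 -0.426 0.01 -0.355 0 1" --pt "0 0 -0.426 0.0105 -0.374 0 1"

```text
time: 16.3
eef_pos: [541.8, -45.1, 224.0]
tool_rot: [[-0.999, -0.05, -0.0], [-0.05, 0.999, -0.001], [0.0, -0.001, -1.0]]
wrist_force: [0.8, -0.0, -2.2]
opening: 0.279
gripper_force: 59.1
```

Call:
apply_moves --pt "0 0 0 0.0003 -0.0082 0 1" --pt "0 0 0 0.0003 -0.0082 0 1" --pt "0 0 0 0.0003 -0.0082 0 1" --pt "0 0 0 0.0003 -0.0082 0 1"

```text
time: 16.7
eef_pos: [543.0, -48.7, 224.0]
tool_rot: [[-0.998, -0.056, -0.0], [-0.056, 0.998, 0.0], [0.0, 0.0, -1.0]]
wrist_force: [1.1, 1.1, -1.4]
opening: 0.273
gripper_force: 59.1
```

```bash
python3 st.py
```

```text
{'time': np.float64(16.7), 'joints': array([-0.419,  0.234,  0.459,  1.927, -0.122,  1.008,  1.721]), 'eef_pos': array([542.953, -48.712, 223.97 ]), 'wrist_force': array([ 1.055,  1.13 , -1.392]), 'wrist_torque': array([-0.009,  0.046, -0.007]), 'opening': np.float64(0.273), 'gripper_force': np.float64(59.091)} 3.18516471980422
```

Call:
apply_moves --pt "0 0 0 0.0003 -0.0013 -0.02 1" --pt "0 0 0 0.0003 -0.0013 -0.045 1" --pt "0 0 0 0.0003 -0.0013 -0.07 1" --pt "0 0 0 0.0003 -0.0013 -0.09 1" --pt "0 0 0 0.0003 -0.0013 -0.1 1" --pt "0 0 0 0.0003 -0.0013 -0.103 1" --pt "0 0 0 0.0003 -0.0013 -0.105 1" --pt "0 0 0 0.0003 -0.0013 -0.105 1"

```text
time: 17.5
eef_pos: [543.8, -51.1, 119.7]
tool_rot: [[-0.999, -0.054, 0.001], [-0.054, 0.999, 0.0], [-0.001, 0.0, -1.0]]
wrist_force: [0.3, -0.2, -1.6]
opening: 0.277
gripper_force: 59.0
```

Call:
apply_moves --pt "0 0 0 -0.0005 0.001 -0.001 1" --pt "0 0 0 -0.0005 0.001 -0.002 1" --pt "0 0 0 -0.0005 0.001 -0.0025 1" --pt "0 0 0 -0.0005 0.001 -0.0025 1"

```text
time: 17.9
eef_pos: [542.8, -50.3, 116.7]
tool_rot: [[-0.999, -0.054, 0.0], [-0.054, 0.999, 0.0], [-0.0, -0.0, -1.0]]
wrist_force: [-0.7, 0.3, -2.2]
opening: 0.274
gripper_force: 59.0
```

Call:
apply_moves --pt "0 0 0 0 0 -0.0005 1" --pt "0 0 0 0 0 -0.0008 1" --pt "0 0 0 0 0 -0.0008 1"

```text
time: 18.2
eef_pos: [542.8, -50.3, 115.8]
tool_rot: [[-0.999, -0.054, -0.0], [-0.054, 0.999, -0.0], [0.0, -0.0, -1.0]]
wrist_force: [0.2, -0.7, -1.1]
opening: 0.276
gripper_force: 59.3
```

Call:
apply_moves --pt "0 0 0 0 0 -0.0003 1" --pt "0 0 0 0 0 -0.0005 1" --pt "0 0 0 0 0 -0.0005 1" --grip_force 20

```text
time: 18.5
eef_pos: [542.8, -50.4, 115.7]
tool_rot: [[-0.999, -0.054, 0.0], [-0.054, 0.999, 0.0], [-0.0, 0.0, -1.0]]
wrist_force: [-4.0, 0.0, 8.7]
opening: 0.276
gripper_force: 60.5
```

Call:
apply_moves --pt "0 0 0 0 0 0 0.65" --pt "0 0 0 0 0 0 0.5" --pt "0 0 0 0 0 0 0.3" --pt "0 0 0 0 0 0 0.1" --pt "0 0 0 0 0 0 0" --pt "0 0 0 0 0 0 0" --pt "0 0 0 0 0 0 0"

```text
time: 19.2
eef_pos: [542.8, -50.3, 115.3]
tool_rot: [[-0.999, -0.054, 0.0], [-0.054, 0.999, -0.0], [-0.0, -0.0, -1.0]]
wrist_force: [-0.6, -0.2, -0.0]
opening: 0.999
gripper_force: 0.0
```

Call:
apply_moves --pt "0 0 0 0 0 0.005 0" --pt "0 0 0 0 0 0.02 0" --pt "0 0 0 0 0 0.045 0" --pt "0 0 0 0 0 0.075 0" --pt "0 0 0 0 0 0.105 0" --pt "0 0 0 0 0 0.135 0" --pt "0 0 0 0 0 0.15 0" --pt "0 0 0 0 0 0.15 0" --pt "0 0 0 0 0 0.15 0"

```text
time: 20.1
eef_pos: [542.7, -50.2, 265.3]
tool_rot: [[-0.999, -0.054, 0.0], [-0.054, 0.999, 0.0], [-0.0, 0.0, -1.0]]
wrist_force: [-0.5, -0.7, -0.8]
opening: 1.001
gripper_force: 0.0
```

```bash
python3 - <<'E'
from st import *
from pen import *
g=bot.grab_frame("top");pens("top",g,np.array([484.7,304.5]))
f=bot.grab_frame("side");pens("side",f,np.array([482.5,307.]))
cv2.imwrite("pics/c7.png",cv2.resize(f["img"][150:380,280:450],None,fx=2.6,fy=2.6,interpolation=cv2.INTER_CUBIC))
f0=dict(np.load("side0.npz"));f0["k1"]=float(f0["k1"])
for n,q in(("before",f0),("after",f)):
    P,_,_=cloud(q);h=cv2.cvtColor(q["img"],cv2.COLOR_BGR2HSV);m=np.zeros(h.shape[:2],bool);m[165:265,310:385]=1
    m&=(q["range_z"]>0)&(abs(P[...,1]+50)<70)&(abs(P[...,0]-543)<60)
    for t,k in(("handle",m&(P[...,2]>110)&(P[...,2]<168)&(h[...,1]>80)),("collar",m&(P[...,2]>72)&(P[...,2]<84)&(h[...,2]<70)),("blue",m&(h[...,0]>100)&(h[...,0]<130)&(h[...,1]>120))):
        print(n,t,k.sum(),P[k].mean(0).round(1))
E
```

```text
{'time': np.float64(20.1), 'joints': array([-0.436,  0.19 ,  0.474,  1.881, -0.097,  1.093,  1.7  ]), 'eef_pos': array([542.674, -50.229, 265.278]), 'wrist_force': array([-0.5  , -0.743, -0.76 ]), 'wrist_torque': array([ 0.008,  0.028, -0.035]), 'opening': np.float64(1.001), 'gripper_force': np.float64(0.0)} 3.109720276270423
top rail z 22.721100767578857 apron z 14.977912825017045
 n 67 x 8.7 y -36.0 36.0 ang -0.023 z thirds [np.float64(12.5), np.float64(12.2), np.float64(12.4)]
 n 79 x -22.5 y -42.0 35.0 ang -0.003 z thirds [np.float64(12.5), np.float64(12.9), np.float64(12.8)]
side rail z 21.56016472488119 apron z 15.009529173208923
 n 83 x -23.4 y -45.0 33.0 ang 0.012 z thirds [np.float64(11.6), np.float64(12.7), np.float64(12.4)]
 n 135 x 40.6 y -50.0 43.0 ang -0.032 z thirds [np.float64(11.7), np.float64(12.8), np.float64(12.2)]
 n 89 x 8.7 y -38.0 35.0 ang 0.003 z thirds [np.float64(11.2), np.float64(12.6), np.float64(12.4)]
before handle 419 [541.6 -40.4 141. ]
before collar 232 [541.8 -41.5  78.2]
before blue 44 [539.1  -8.3  58.4]
after handle 411 [541.1 -39.7 140.7]
after collar 229 [541.2 -40.5  78.3]
after blue 46 [538.4 -10.2  58.3]
```

View pics/c7.png

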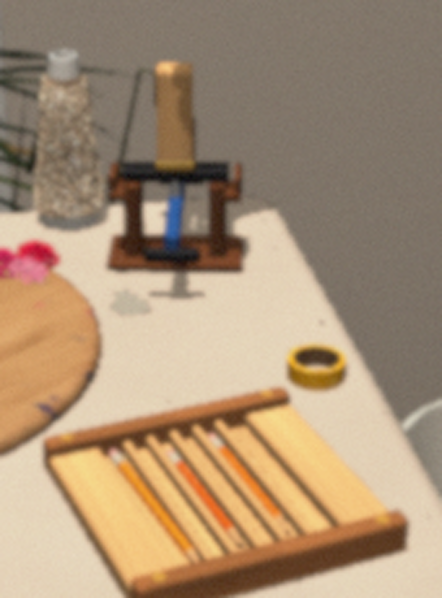

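The rake hangs on its stand within about 1 mm of its start (handle at (175,115)). All three pencils lie in grooves near (150,500), (205,495) and (250,480), and the arm is clear.

```bash
python3 -c "
from workcell import bot
print(bot.hand_in())"
```

```text
the job is handed in; nothing more can be done
None
```

The job is handed in, with no verdict shown: all three pencils measured down in grooves, the stroke ran at about 4–6 N on the rails, and the rake hangs back on its stand within about 1 mm of where it started.

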